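# Hold the sprung cover of the test box just below balance

### The arm

A 6-joint arm with a two-finger parallel gripper is mounted at the origin on a cart in front of the work surface, level with it; the furniture and walls round the work are solid. World frame = base frame: x ahead of the robot, y to its left, z up, the work surface at z = 0. Lengths are in m, angles in rad, forces in N, time in s.
With the tool pointing down it reaches from about 0.35 to 0.875 m from the base axis. Payload 15.5 kg.
Tool frame: the origin (TCP) lies midway between the tips of the shut fingers; the grasp point (between the pads) lies 19 mm behind it; z points along the fingers, y is the direction in which the jaws open and shut (so a half turn about z gives the same grasp; the last joint's range is limited). The gripper opens to 85 mm and grips with 20 to 120 N. Pads are 22 mm wide; open, the fingers measure 114 mm over their backs; the gripper's body (76 mm by 85 mm) begins 54 mm behind the grasp point. The pads swing forward as they close: fully open they stand 13 mm farther back than shut.
Start: joints at [1.026, 0.494, 1.345, -0, 1.302, -0.096], TCP at [0.272, 0.563, 0.231] pointing down, gripper open.
Joint ranges: [-2.91, 2.91], [-0.82, 2.16], [0.22, 2.67], [-1.22, 4.37], [0.12, 2.79], [-3.08, 3.08]. Speed limits (rad/s): [1.89, 1.89, 2.57, 3.01, 3.01, 3.01].

### API

Orientations are given as [roll, pitch, yaw] about the fixed x, y, z axes, in that order (R = Rz(yaw) Ry(pitch) Rx(roll)).
In Python, from rig import status, camera, arm, boxes_of gives the robot as it stands.
- The arm moves only by the shell command python3 -m pendant 'ROWS' [OPENING]. ROWS is JSON, a list of rows, each a list of 6 numbers: the shift along the tool's x, y, z in mm, then the turn, a rotation vector about the tool's x, y, z in rad. In form: [[dx, dy, dz, rx, ry, rz], ...]. A call has 1 to 20 rows; each row shifts and turns the commanded pose from where the row before left it, along the tool's axes as they then stand; what a row does not reach is not made up. A row lasts 1/8 s, in which the tool goes at most 62.5 mm and 10.7 degrees, less where a joint would pass 70% of its speed; a pose out of reach is approached as far as the arm can. A call is refused whole if a number of a shift passes 62.5 or a number of a turn 0.188, either way. A call with a gripper value outside its range is refused whole. OPENING is the closure, from -1 (fully open) to 1 (shut), set as the call begins (- or left out, the last holds). The fingers move at their own pace and stop on an object; the grip force is fixed at half the most. Time passes only in rows, so rows that do not move let the fingers close. It gives the time, the measured TCP pose, the force and the opening at its end, in the units of the state.
- status.state(): the state, without advancing time (a new reading comes with each control period).
- camera(name): name is "scene" or "top"; returns a dict with "frame" (400x640x3 uint8, blue, green, red), "fovy" (degrees; the focal length in pixels is half the picture's height over the tangent of half this angle, whatever the lens; pixels are square), "cx", "cy" (the principal point, pixels), "pose" (4x4, takes a point from camera to world coordinates). Camera axes: x right, y down, z forward; pixel columns grow to the right and rows downward; lengths in m; the calibration is good to about 2 mm. A picture is of the moment at which its call begins. There is no depth.
- arm.close_job(): hands the job in, once; it reports no verdict.
Trained networks look in the newest picture that a camera, given by its name, has taken for a name from the list of things; names that differ only in an ending like _2 or _b are one class to them, and where a whole thing is asked for, a point or a joint stands for the part that bears it (a point fixed in the world has none). Each returns a list of dicts, best first, with "p" (0 to 1); they miss things now and then, are a little off and sometimes report something else, mostly with a low value. They report only what shows in the picture. A call takes as long as a camera call.
- boxes_of(camera, name): "box" ([centre column, centre row, width, height] in pixels, round what is visible of it).
The state is a dict: "t": time; "joint_pos": joint angles; "qvel": joint speeds; "effort": joint torques, N m; "position": TCP position; "tool_rot": TCP orientation; "ft_force": force on the tool from outside, world axes, zero at the start; "wrist_torque": the same for the moment, N m; "opening": finger opening in m.
Only numpy, scipy, OpenCV 4.12 (cv2) and the standard library are available. Lean on these libraries where they do the work, as an engineer would, in place of code of your own. Each camera call takes 0.05 s, during which the arm holds its last target.

### The job

The blue hinged cover of the grey test box has springs that carry it up once it is past its balance point, 55 degrees above closed (the red line on the dial at its side), and let it fall shut below that. To try out the springs, take the cover by its steel handle, raise it past the balance point to about 65 degrees without letting it fly fully open, then bring it back down and hold it still just below the balance point, 5 to 10 degrees lower, where it would fall shut if let go. Finish while still holding it there with the fingers, and leave the loose things around the box alone.

Things in the scene. Friction and masses are not known exactly. Their poses are not given: they have to be found in the camera images.
- test_box: Grey open-topped steel box, 160 x 240 x 90 mm (x, y, z), fixed to the table; origin at the centre of its underside. Its front faces its own -x, towards the robot, turned by at most 26 degrees. The blue cover lies on it. A white dial 120 mm across on its -y side, centred on the hinge, has a red line at 55 and green lines at 45 to 50 degrees; a black pointer turns with the cover.
- cover (a joint): Angle of the blue cover in rad: 0 closed (level), growing as the front edge rises, stop at 1.70. Plate 166 x 246 x 10 mm, 1.5 kg. Balance point at 0.96 (55 degrees): below it the cover falls shut, above it the springs drive it open, both damped. Its force at the handle: about 1.5 N down when closed, 0.6 N down at 0.80, 0.8 N up at 1.15.
- cover_handle (a point): Middle of the handle's grip bar: straight steel bar, 12 mm diameter, 100 mm long, parallel to the hinge (box y), on two side arms in front of the cover, in its mid plane. 96 mm above the table when closed, 228 mm from the hinge line. The gap between bar and cover edge is 54 mm, open down to the table. The bar can turn between the finger pads as the cover rises.
- cover_hinge (a point): Middle of the hinge line at the back upper edge of the box, 80 mm behind the box centre (box +x), 96 mm above the table; axes as the box's, the hinge runs along y. At cover angle a the bar lies 228 mm x cos a in front of it (box -x) and 228 mm x sin a above it.
- flux: Bystander: small white bottle with red nozzle, 41 mm across, 112 mm tall; origin at the centre of its underside.
- spool: Bystander: spool of solder wire, 70 x 55 x 44 mm; origin at the centre of its underside.
- plug_cap: Bystander: small green plastic cap, 36 mm across, 29 mm tall; origin at the centre of its underside.
- packet: Bystander: white foam-wrapped packet standing on its long edge, 130 x 43 x 71 mm; origin at the centre of its underside.

How it is judged:
By the outcome, as a careful person would: the job done as asked, in the order asked, and still so for the second after the job is handed in, while the arm keeps its last pose, push and grip.
It also fails if it takes over 38 s, if anything falls off the work surface, if the arm or the gripper's body presses on something with over 40 N, if the wrist force passes 120 N, or if a joint passes its speed limit or range.

## Working session

There is one attempt and no reset: what is moved stays moved. The work goes in short steps, Python scripts to look and compute and a shell command to move; the robot and the scene stay as the last step left them, time stands still between calls to the robot, and variables do not carry over. Pictures are saved under pics/ and viewed, and the job is handed in when it is done.

```bash
mkdir -p pics; ls; python3 - <<'E'
from rig import status,camera,boxes_of
import cv2,numpy as np
print(status.state())
for n in ("scene","top"):
    c=camera(n); cv2.imwrite(f"pics/{n}0.png",c["frame"]); print(n,c["fovy"],c["cx"],c["cy"],np.round(c["pose"],4).tolist())
    for k in ("test_box","cover","cover_handle","flux","spool","plug_cap","packet"):
        print(k,[(np.round(b["box"]).tolist(),round(b["p"],2)) for b in boxes_of(n,k)[:2]])
E
```

```text
pics
{'t': 0.0, 'joint_pos': array([ 1.02550710e+00,  4.94204560e-01,  1.34612528e+00,  5.13193134e-06,
        1.30251067e+00, -9.55189839e-02]), 'qvel': array([-5.70672653e-04,  5.09510399e-04, -2.01498307e-03, -1.01416128e-03,
        4.34271682e-04,  2.71786959e-06]), 'effort': array([ 8.50819924e-04, -8.82163239e+01, -3.83876002e+01, -8.34654475e-05,
        1.01028965e-02,  3.68341534e-05]), 'position': array([0.27154255, 0.56252911, 0.23068895]), 'tool_rot': array([-3.14035096e+00, -1.23936728e-04,  2.69182097e+00]), 'ft_force': array([-1.05336469, -1.15947363, -0.61562159]), 'wrist_torque': array([ 0.05552827, -0.07836384, -0.04378101]), 'opening': 0.08503370906674113}
scene 50.21044454502642 322.1514585389436 197.35704208140967 [[0.7579, -0.337, 0.5586, -0.1779], [-0.6524, -0.3902, 0.6497, -0.8726], [-0.001, -0.8568, -0.5156, 0.7919], [0.0, 0.0, 0.0, 1.0]]
test_box [([323.0, 202.0, 112.0, 75.0], 0.6)]
cover [([315.0, 190.0, 94.0, 44.0], 0.65), ([321.0, 202.0, 108.0, 70.0], 0.57)]
cover_handle [([308.0, 189.0, 75.0, 43.0], 0.72)]
flux [([459.0, 282.0, 20.0, 36.0], 0.56)]
spool [([436.0, 265.0, 26.0, 21.0], 0.75)]
plug_cap [([382.0, 306.0, 18.0, 18.0], 0.45)]
packet [([253.0, 169.0, 26.0, 20.0], 0.54), ([322.0, 202.0, 111.0, 68.0], 0.22)]
top 48.233588134613974 314.65759573583 212.45116302739254 [[0.0803, -0.9736, 0.2137, 0.2525], [-0.9968, -0.0794, 0.0129, -0.009], [0.0044, -0.214, -0.9768, 1.6198], [0.0, 0.0, 0.0, 1.0]]
test_box [([300.0, 214.0, 84.0, 73.0], 0.95)]
cover [([301.0, 216.0, 80.0, 77.0], 0.63)]
cover_handle [([300.0, 215.0, 82.0, 75.0], 0.9)]
flux [([450.0, 218.0, 16.0, 16.0], 0.65)]
spool [([425.0, 206.0, 18.0, 18.0], 0.65), ([427.0, 267.0, 9.0, 13.0], 0.65)]
plug_cap [([426.0, 266.0, 8.0, 10.0], 0.63)]
packet [([193.0, 207.0, 38.0, 8.0], 0.67)]
```

```bash
python3 - <<'E'
import cv2
a=cv2.imread("pics/top0.png")[140:300,160:480]; cv2.imwrite("pics/top0z.png",cv2.resize(a,None,fx=2.5,fy=2.5,interpolation=cv2.INTER_CUBIC))
a=cv2.imread("pics/scene0.png")[130:330,230:490]; cv2.imwrite("pics/scene0z.png",cv2.resize(a,None,fx=3,fy=3,interpolation=cv2.INTER_CUBIC))
E
```

```text
(no output)
```

View pics/top0z.png

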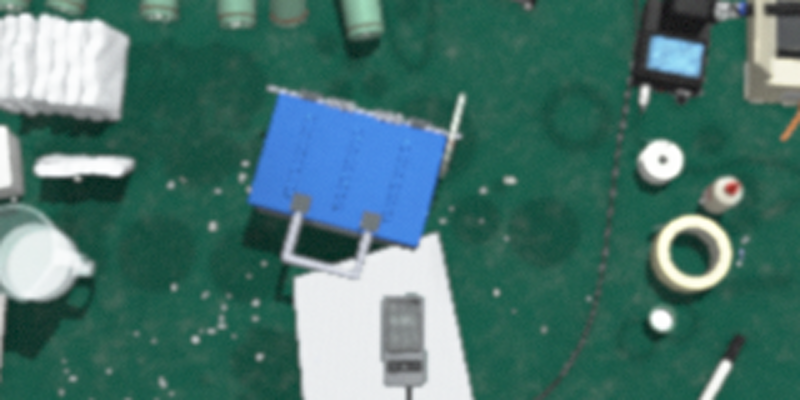

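View pics/scene0z.png

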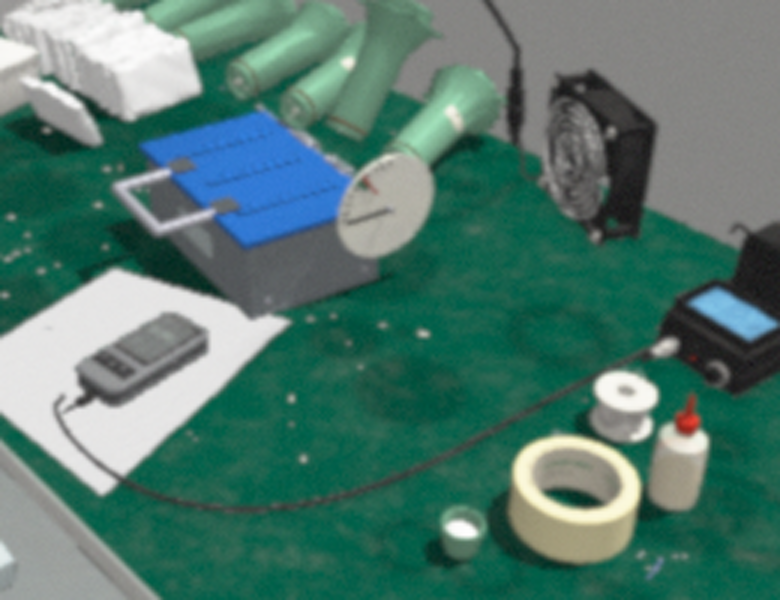

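View pics/scene0.png

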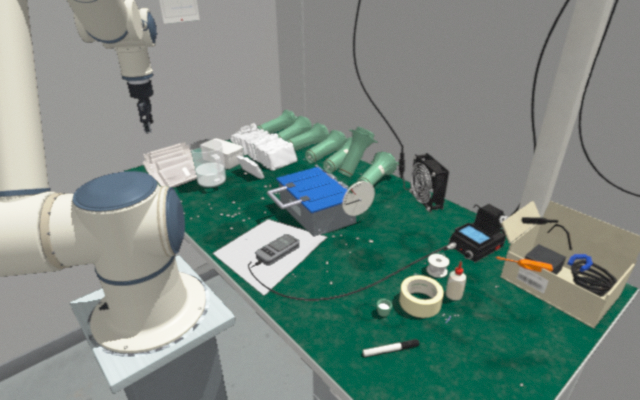

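```bash
cat > h.py <<'E'
import numpy as np
from scipy.spatial.transform import Rotation as R
def proj(c,P):
    T=np.array(c["pose"]); p=(np.atleast_2d(P)-T[:3,3])@T[:3,:3]
    f=200/np.tan(np.radians(c["fovy"])/2)
    return np.c_[c["cx"]+f*p[:,0]/p[:,2],c["cy"]+f*p[:,1]/p[:,2]]
def box(x,y,yaw,L):
    L=np.atleast_2d(L);c,s=np.cos(yaw),np.sin(yaw)
    return np.c_[x+c*L[:,0]-s*L[:,1],y+s*L[:,0]+c*L[:,1],L[:,2]]
E
python3 - <<'E'
from h import *
from rig import camera
from scipy.optimize import least_squares
import cv2
ct,cs=camera("top"),camera("scene")
L=np.array([[.078,.123,.101],[.078,-.123,.101],[-.088,-.123,.101],[-.088,.123,.101],[-.148,.05,.096],[-.148,-.05,.096]])
ut=np.array([[280,93],[448,135],[416,247],[249,205],[286,261],[356,275]])/2.5+[160,140]
us=np.array([[262,110],[245,245],[143,147],[115,187],[161,233]])/3+[230,130]
iS=[0,2,3,4,5]
def res(p,which):
    W=box(*p,L);r=[]
    if 't' in which:r.append(proj(ct,W)-ut)
    if 's' in which:r.append(proj(cs,W[iS])-us)
    return np.concatenate(r).ravel()
for w in('t','s','ts'):
    s=least_squares(res,[.6,0,-.25],args=(w,)); print(w,s.x.round(4),np.degrees(s.x[2]).round(1),s.fun.round(1).tolist())
x=s.x
print("bar",box(*x,[[-.148,0,.096]]).round(4),"hinge",box(*x,[[.08,0,.096]]).round(4))
for n,c in(("top",ct),("scene",cs)):
    im=cv2.resize(c["frame"],None,fx=3,fy=3)
    for u in proj(c,box(*x,L)): cv2.circle(im,tuple(int(v) for v in u*3+1),3,(0,0,255),1)
    o=(180,150) if n=="top" else (240,140)
    cv2.imwrite(f"pics/{n}_fit.png",im[o[1]*3:o[1]*3+330,o[0]*3:o[0]*3+480])
E
```

```text
t [ 0.6024  0.0653 -0.1721] -9.9 [-0.4, -0.2, -0.1, -0.1, 1.2, 0.4, -0.9, -0.4, 0.1, -0.7, 0.2, 0.9]
s [ 0.6013  0.0608 -0.1708] -9.8 [0.9, -0.1, 0.4, 0.1, -1.6, -1.0, 0.8, 0.9, -0.6, -0.2]
ts [ 0.6026  0.0642 -0.1706] -9.8 [-0.1, -0.1, 0.2, -0.2, 1.6, 0.3, -0.6, -0.4, 0.5, -0.7, 0.6, 0.9, 0.6, -0.6, 0.0, -0.5, -1.8, -1.5, 0.6, 0.3, -0.9, -0.8]
bar [[0.4568 0.0893 0.096 ]] hinge [[0.6815 0.0506 0.096 ]]
```

```bash
python3 -m pendant '[[0,0,0,0,0,0.1615],[0,0,0,0,0,0.1615],[0,0,0,0,0,0.1615],[0,0,0,0,0,0.1615],[0,0,0,0,0,0.1615],[0,0,0,0,0,0.1615],[0,0,0,0,0,0.1615],[0,0,0,0,0,0.1615],[-43.5,26.3,0,0,0,0],[-43.5,26.3,0,0,0,0],[-43.5,26.3,0,0,0,0],[-43.5,26.3,0,0,0,0],[-43.5,26.3,0,0,0,0],[-43.5,26.3,0,0,0,0],[-43.5,26.3,0,0,0,0],[-43.5,26.3,0,0,0,0],[-43.5,26.3,0,0,0,0],[-43.5,26.3,0,0,0,0]]' 0
cat > s.py <<'E'
from h import *
from rig import status
X=(.6026,.0642,-.1706)
s=status.state();M=R.from_euler('xyz',s["tool_rot"]).as_matrix()
print("t",s["t"],"q",s["joint_pos"].round(3),"pos",s["position"].round(4),"rot",s["tool_rot"].round(3),"F",s["ft_force"].round(1),"op",round(s["opening"],4))
g=s["position"]-M[:,2]*.019
c,sn=np.cos(X[2]),np.sin(X[2]);d=g-[X[0],X[1],0]
b=np.array([c*d[0]+sn*d[1],-sn*d[0]+c*d[1],d[2]])
r=np.array([.08-b[0],b[2]-.096])
print("grasp pt box",b.round(4),"hinge r",np.hypot(*r).round(4),"ang",np.degrees(np.arctan2(r[1],r[0])).round(1))
def rows_to(P):  # world grasp point -> tool shift mm
    return (M.T@(np.array(P)-g)*1e3).round(1)
def at(a,y=0): return box(*X,[[.08-.228*np.cos(a),y,.096+.228*np.sin(a)]])[0]
print("to closed bar",rows_to(at(0)), "box axes in tool", (M.T@np.array([c,sn,0])).round(3))
E
python3 s.py; python3 - <<'E'
from rig import camera
import cv2
for n in("top","scene"):
    a=camera(n)["frame"]
    a=a[150:290,190:390] if n=="top" else a[90:270,200:420]
    cv2.imwrite(f"pics/{n}1.png",cv2.resize(a,None,fx=3.5,fy=3.2,interpolation=cv2.INTER_CUBIC))
E
```

```text
t: 3.15
position: [0.4574, 0.0878, 0.2315]
tool_rot: [3.141, -0.0, 1.4]
ft_force: [0.2, 2.2, 0.3]
opening: 0.0429
t 3.15 q [0.061 0.27  1.722 0.    1.148 0.232] pos [0.4574 0.0878 0.2315] rot [ 3.141 -0.     1.4  ] F [0.2 2.2 0.3] op 0.0429
grasp pt box [-0.1471 -0.0014  0.2505] hinge r 0.2747 ang 34.2
to closed bar [  1.3  -1.  154.5] box axes in tool [0.    1.    0.001]
```

View pics/top1.png

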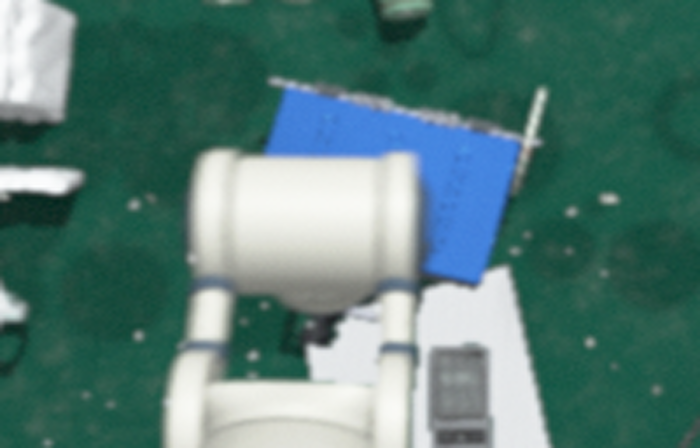

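View pics/scene1.png

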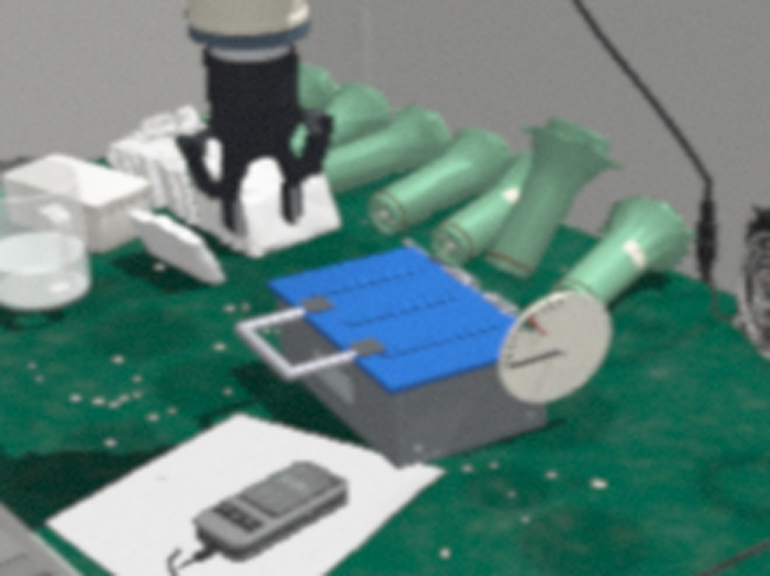

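```bash
python3 -m pendant '[[1.3,-1,40,0,0,0],[0,0,40,0,0,0],[0,0,20,0,0,0],[0,0,0,0,0,0]]'; python3 - <<'E'
from rig import camera
import cv2
a=camera("scene")["frame"][90:270,200:420]
cv2.imwrite("pics/s2.png",cv2.resize(a,None,fx=3.5,fy=3.2,interpolation=cv2.INTER_CUBIC))
E
```

```text
t: 3.75
position: [0.4552, 0.0912, 0.1304]
tool_rot: [-3.139, 0.001, 1.4]
ft_force: [-0.4, 0.4, 0.4]
opening: 0.0429
```

View pics/s2.png

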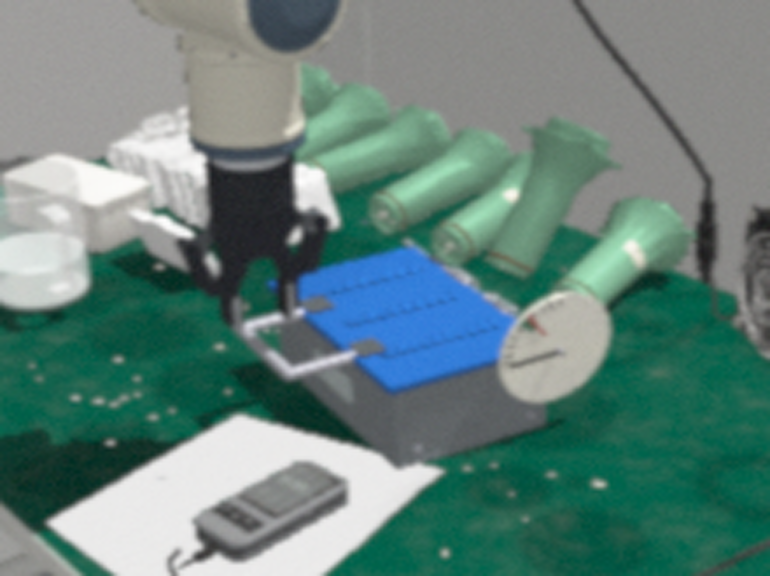

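```bash
python3 -m pendant '[[0,0,20,0,0,0],[0,0,20,0,0,0],[0,0,13.5,0,0,0],[0,0,0,0,0,0]]'; python3 s.py; python3 - <<'E'
from rig import camera
import cv2
a=camera("scene")["frame"][90:270,200:420]
cv2.imwrite("pics/s3.png",cv2.resize(a,None,fx=3.5,fy=3.2,interpolation=cv2.INTER_CUBIC))
E
```

```text
t: 4.3
position: [0.4561, 0.091, 0.0778]
tool_rot: [-3.141, 0.0, 1.4]
ft_force: [-0.4, 0.2, -0.3]
opening: 0.0426
t 4.3 q [0.068 0.51  1.897 0.    0.735 0.239] pos [0.4561 0.091  0.0778] rot [-3.141  0.     1.4  ] F [-0.4  0.2 -0.3] op 0.0426
grasp pt box [-0.1489  0.0015  0.0968] hinge r 0.2289 ang 0.2
to closed bar [-1.5  0.9  0.8] box axes in tool [ 0.  1. -0.]
```

View pics/s3.png

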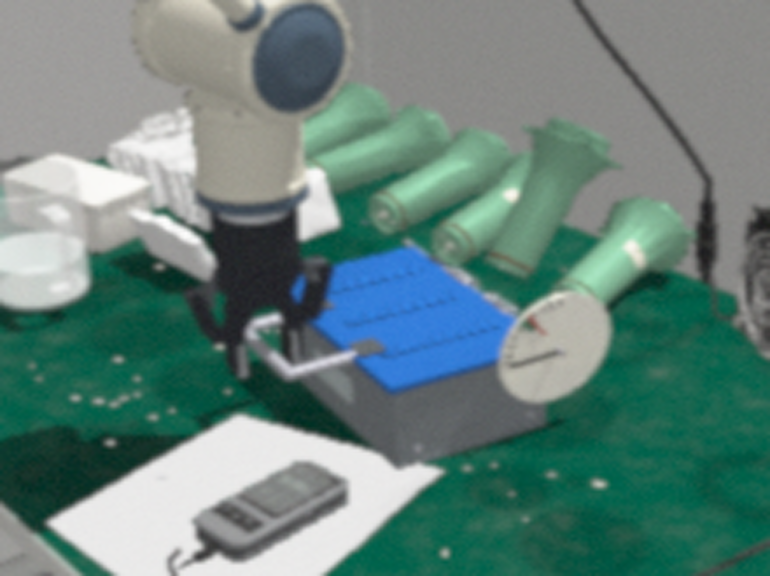

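```bash
python3 -m pendant '[[0,0,0,0,0,0],[0,0,0,0,0,0],[0,0,0,0,0,0],[0,0,0,0,0,0],[0,0,0,0,0,0],[0,0,0,0,0,0]]' 1; python3 s.py
```

```text
t: 5.1
position: [0.4574, 0.0908, 0.0784]
tool_rot: [3.139, -0.0, 1.4]
ft_force: [5.1, -2.0, 3.4]
opening: 0.0099
t 5.1 q [ 0.068  0.509  1.896 -0.     0.734  0.239] pos [0.4574 0.0908 0.0784] rot [ 3.139 -0.     1.4  ] F [ 5.1 -2.   3.4] op 0.0099
grasp pt box [-0.1476  0.0016  0.0974] hinge r 0.2276 ang 0.4
to closed bar [-1.6 -0.4  1.4] box axes in tool [0.001 1.    0.003]
```

```bash
python3 - <<'E'
import numpy as np
a=np.radians(np.r_[0:31:3,35:66:3])
print(np.c_[np.degrees(a[1:]),-228*np.diff(np.cos(a)),-228*np.diff(np.sin(a))].round(1).tolist())
E
```

```text
[[3.0, 0.3, -11.9], [6.0, 0.9, -11.9], [9.0, 1.6, -11.8], [12.0, 2.2, -11.7], [15.0, 2.8, -11.6], [18.0, 3.4, -11.4], [21.0, 4.0, -11.3], [24.0, 4.6, -11.0], [27.0, 5.1, -10.8], [30.0, 5.7, -10.5], [35.0, 10.7, -16.8], [38.0, 7.1, -9.6], [41.0, 7.6, -9.2], [44.0, 8.1, -8.8], [47.0, 8.5, -8.4], [50.0, 8.9, -7.9], [53.0, 9.3, -7.4], [56.0, 9.7, -6.9], [59.0, 10.1, -6.4], [62.0, 10.4, -5.9], [65.0, 10.7, -5.3]]
```

```bash
python3 -m pendant '[[0,0.3,-11.9,0,0,0],[0,0.9,-11.9,0,0,0],[0,1.6,-11.8,0,0,0],[0,2.2,-11.7,0,0,0],[0,2.8,-11.6,0,0,0],[0,3.4,-11.4,0,0,0],[0,4,-11.3,0,0,0],[0,4.6,-11,0,0,0],[0,5.1,-10.8,0,0,0],[0,5.7,-10.5,0,0,0],[0,0,0,0,0,0]]'; python3 s.py;  python3 - <<'E'
from rig import camera
import cv2
a=camera("scene")["frame"][70:250,200:420]
cv2.imwrite("pics/s4.png",cv2.resize(a,None,fx=3.5,fy=3.2,interpolation=cv2.INTER_CUBIC))
E
```

```text
t: 6.48
position: [0.4858, 0.0857, 0.1924]
tool_rot: [-3.14, 0.0, 1.4]
ft_force: [-4.9, 2.5, 1.2]
opening: 0.0097
t 6.475 q [0.053 0.358 1.713 0.    1.072 0.224] pos [0.4858 0.0857 0.1924] rot [-3.14  0.    1.4 ] F [-4.9  2.5  1.2] op 0.0097
grasp pt box [-0.1188  0.0013  0.2114] hinge r 0.2299 ang 30.1
to closed bar [ -1.3 -29.1 115.5] box axes in tool [ 0.     1.    -0.001]
```

View pics/s4.png

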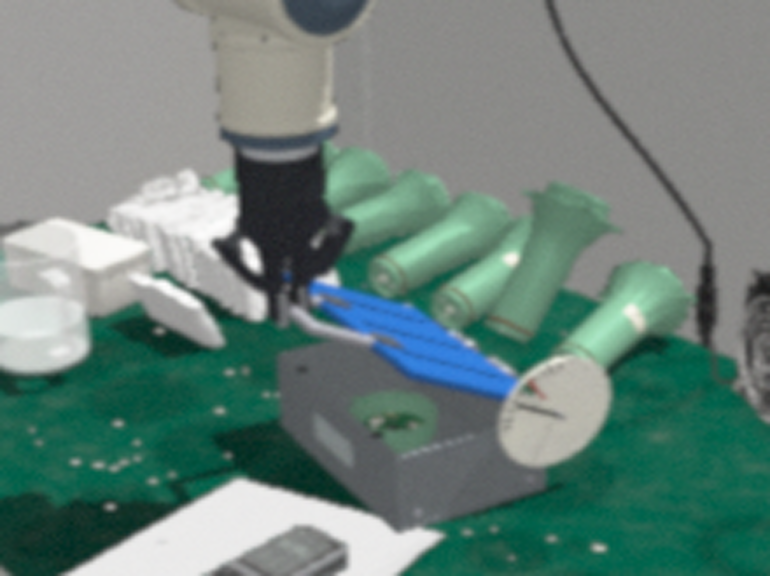

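```bash
python3 -m pendant '[[0,6.2,-10.2,0,0,0],[0,4.4,-6.6,0,0,0],[0,7.1,-9.6,0,0,0],[0,7.6,-9.2,0,0,0],[0,8.1,-8.8,0,0,0],[0,8.5,-8.4,0,0,0],[0,8.9,-7.9,0,0,0],[0,9.3,-7.4,0,0,0],[0,0,0,0,0,0]]'; python3 s.py; python3 -m pendant '[[0,9.7,-6.9,0,0,0],[0,10.1,-6.4,0,0,0],[0,10.4,-5.9,0,0,0],[0,10.7,-5.3,0,0,0],[0,0,0,0,0,0],[0,0,0,0,0,0]]'; python3 s.py;  python3 - <<'E'
from rig import camera
import cv2
a=camera("scene")["frame"][70:250,200:420]
cv2.imwrite("pics/s5.png",cv2.resize(a,None,fx=3.5,fy=3.2,interpolation=cv2.INTER_CUBIC))
E
```

```text
t: 7.65
position: [0.5443, 0.0754, 0.2621]
tool_rot: [-3.14, 0.0, 1.4]
ft_force: [-23.9, 0.9, 30.0]
opening: 0.0095
t 7.65 q [ 0.029  0.358  1.489 -0.     1.297  0.2  ] pos [0.5443 0.0754 0.2621] rot [-3.14  0.    1.4 ] F [-23.9   0.9  30. ] op 0.0095
grasp pt box [-0.0593  0.0011  0.2811] hinge r 0.2317 ang 53.0
to closed bar [ -1.1 -88.3 185.3] box axes in tool [ 0.     1.    -0.002]
t: 8.4
position: [0.5854, 0.068, 0.2872]
tool_rot: [3.141, 0.001, 1.4]
ft_force: [-16.5, -3.5, 30.5]
opening: 0.0095
t 8.4 q [ 1.500e-02  3.940e-01  1.358e+00 -1.000e-03  1.389e+00  1.860e-01] pos [0.5854 0.068  0.2872] rot [3.141e+00 1.000e-03 1.400e+00] F [-16.5  -3.5  30.5] op 0.0095
grasp pt box [-0.0176  0.0008  0.3062] hinge r 0.2317 ang 65.1
to closed bar [  -0.8 -130.7  210. ] box axes in tool [0.001 1.    0.001]
```

View pics/s5.png

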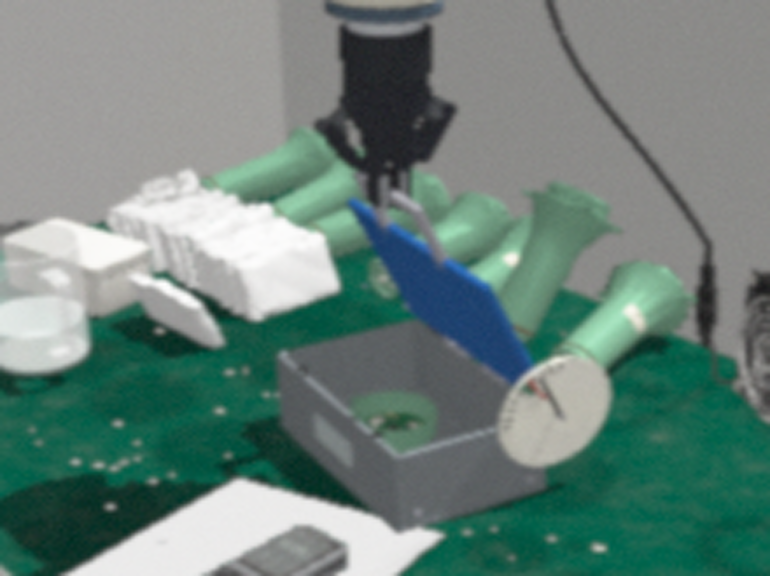

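```bash
cat > ang.py <<'E'
from h import *
from rig import camera,status
import cv2,sys
X=(.6026,.0642,-.1706)
c=camera("scene"); im=c["frame"]; s=status.state(); print(s["t"],"F",s["ft_force"].round(1),"T",s["wrist_torque"].round(2))
o=np.array([335,150]);k=10
z=cv2.resize(im[150:230,335:400],None,fx=k,fy=k,interpolation=cv2.INTER_CUBIC)[:600]
for y in(-.135,):
  for a in(0,45,50,55,60,65,70):
    r=np.radians(a)
    q=proj(c,box(*X,[[.08-.06*np.cos(r),y,.096+.06*np.sin(r)],[.08,y,.096]]))
    q=(q-o)*k+k/2
    cv2.line(z,tuple(q[0].astype(int)),tuple((q[0]*1.25-.25*q[1]).astype(int)),(255,0,255),1)
    cv2.putText(z,str(a),tuple((q[0]*1.3-.3*q[1]).astype(int)),0,.5,(0,255,255),1)
  cv2.circle(z,tuple(q[1].astype(int)),4,(255,0,255),1)
cv2.imwrite(sys.argv[1],z)
E
python3 ang.py pics/d5.png
```

```text
8.5 F [-17.6  -3.2  30.2] T [-0.37  3.02 -0.07]
```

View pics/d5.png

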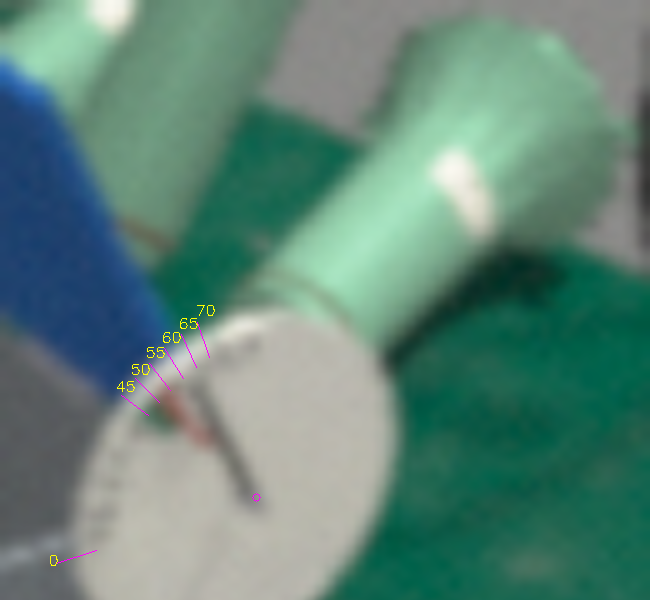

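```bash
python3 -m pendant '[[0,-0.7,-2.5,0,0,0],[0,0,0,0,0,0]]'; python3 s.py
```

```text
t: 8.75
position: [0.5851, 0.0681, 0.2872]
tool_rot: [-3.141, 0.001, 1.4]
ft_force: [-3.9, -5.0, 4.5]
opening: 0.0099
t 8.75 q [ 1.500e-02  3.940e-01  1.357e+00 -1.000e-03  1.390e+00  1.860e-01] pos [0.5851 0.0681 0.2872] rot [-3.141e+00  1.000e-03  1.400e+00] F [-3.9 -5.   4.5] op 0.0099
grasp pt box [-0.0179  0.0008  0.3062] hinge r 0.2319 ang 65.0
to closed bar [  -0.8 -130.   210.2] box axes in tool [ 0.001  1.    -0.   ]
```

```bash
python3 -m pendant '[[0,-10.1,5.1,0,0,0],[0,-9.8,5.6,0,0,0],[0,-9.6,6.1,0,0,0],[0,-9.2,6.6,0,0,0],[0,-8.9,7,0,0,0],[0,-8.6,7.4,0,0,0],[0,0,0,0,0,0],[0,0,0,0,0,0]]'; python3 s.py; python3 ang.py pics/d6.png
```

```text
t: 9.75
position: [0.53, 0.0781, 0.2493]
tool_rot: [3.142, 0.0, 1.4]
ft_force: [-1.9, -2.7, 1.4]
opening: 0.0096
t 9.75 q [ 0.035  0.35   1.541 -0.     1.251  0.206] pos [0.53   0.0781 0.2493] rot [3.142 0.    1.4  ] F [-1.9 -2.7  1.4] op 0.0096
grasp pt box [-0.0739  0.0013  0.2683] hinge r 0.231 ang 48.2
to closed bar [ -1.3 -74.1 172.3] box axes in tool [0. 1. 0.]
9.8 F [-1.7 -3.5  2.3] T [-0.49  0.13  0.08]
```

View pics/d6.png

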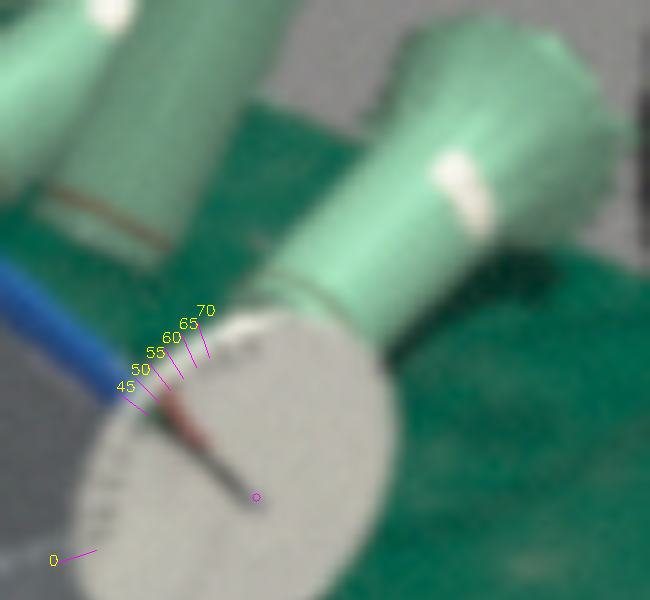

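```bash
python3 -m pendant '[[0,0,0,0,0,0],[0,0,0,0,0,0],[0,0,0,0,0,0],[0,0,0,0,0,0],[0,0,0,0,0,0],[0,0,0,0,0,0],[0,0,0,0,0,0],[0,0,0,0,0,0]]'; python3 s.py; python3 - <<'E'
from rig import camera,arm,status
import cv2
c=camera("scene")
cv2.imwrite("pics/s7.png",c["frame"])
print(abs(status.state()["qvel"]).max())
E
```

```text
t: 10.8
position: [0.5297, 0.0781, 0.249]
tool_rot: [-3.142, 0.0, 1.4]
ft_force: [-1.6, -4.7, 2.1]
opening: 0.0097
t 10.8 q [ 0.035  0.35   1.542 -0.     1.25   0.206] pos [0.5297 0.0781 0.249 ] rot [-3.142  0.     1.4  ] F [-1.6 -4.7  2.1] op 0.0097
grasp pt box [-0.0742  0.0013  0.268 ] hinge r 0.231 ang 48.1
to closed bar [ -1.3 -73.8 172. ] box axes in tool [ 0.  1. -0.]
0.0010704675921562033
```

View pics/s7.png

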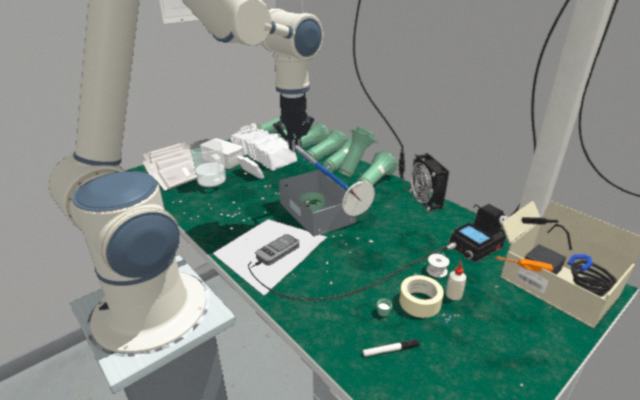

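The picture shows the gripper holding the bar near (297,145), the cover edge-on in line with the dial at (358,197), and the loose things where they were.

```bash
python3 -c "
from rig import arm
print(arm.close_job())"
```

```text
the job is handed in; nothing more can be done
None
```

I took the cover by its handle, raised it to about 65°, brought it back down, and handed the job in with the fingers still holding it at about 48°, at 10.8 s on the clock.

- **Peak:** the arm position gave 65.0° and the dial pointer about 64.5°.
- **Final hold:** the arm position gave 47.5–48.2° and the dial about 47.7°, inside the green 45–50° band. The arm held this for over 1 s with joint speeds near zero and about 5 N at the wrist.
- **Loose things:** in the last picture they were where they started.

One check disagreed. On the way up the wrist force reached about 38 N along the line from hinge to handle, because the bar sat about 4 mm higher relative to the fingers than I had assumed. I shifted the commanded position outward at the peak, and the force dropped to under 8 N before I lowered the cover. That 4 mm is also why the final angle comes out as a range.

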